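# Throw the interlocked lever bank in the order it permits

### The job

Switch the wire-forming bench on: push all three levers of the grey interlocked bank over, away from the robot, until each rests fully home against its stop, and let go. The hidden interlock frees them one after another in an order that differs every time and shows nowhere, so feel for the lever that moves; when one is blocked, do not force it (never more than 20 N on a handle), and leave the tools and other things about the bank where they lie.

Things in the scene. Friction and masses are not known exactly. Their poses are not given: they have to be found in the camera images.
- bank: Interlocked lever bank: a grey steel box 170 x 270 mm and 70 mm high on a 200 x 300 mm foot plate, fixed; origin at the centre of its underside. Its x axis points the way the levers are thrown (away from the robot, yawed up to 0.35 rad), y along the row towards the left lever, z up. Three levers stand in its top at y = +80, 0, -80 mm.
- left (a joint): Left lever (yellow ball), hub angle in rad: 0 = off, leaning 0.45 rad to the bank's -x (starts within 0.05 of it); 0.90 = fully over against its stop, leaning 0.45 rad to +x. Stays where it is left. Free, it takes 2 to 5 N at the ball all the way; blocked by the interlock, it has up to 0.15 rad of play, then stops. Past about 0.8 it frees the next one.
- left_flex (a joint): Bend of the left lever's handle against its overload spring, rad: 0 unloaded, positive when the ball is pushed to the bank's +x. The ball stands at hub angle plus bend. About 15 N m/rad about the pivot: 0.067 rad (6.7 mm at the ball) per 10 N; 0.14 rad is 21 N.
- left_knob (a point): Centre of the left lever's yellow ball, 32 mm across, on a 12 mm stem, 100 mm from the pivot (axis along the bank's y, 70 mm above the bench at the bank's x = 0): about 160 mm above the bench at either end of the throw, 170 mm when upright. Free space round it above the box; the next ball is 80 mm away.
- middle (a joint): Middle lever (green ball), hub angle in rad: 0 = off, leaning 0.45 rad to the bank's -x (starts within 0.05 of it); 0.90 = fully over against its stop, leaning 0.45 rad to +x. Stays where it is left. Free, it takes 2 to 5 N at the ball all the way; blocked by the interlock, it has up to 0.15 rad of play, then stops. Past about 0.8 it frees the next one.
- middle_flex (a joint): Bend of the middle lever's handle against its overload spring, rad: 0 unloaded, positive when the ball is pushed to the bank's +x. The ball stands at hub angle plus bend. About 15 N m/rad about the pivot: 0.067 rad (6.7 mm at the ball) per 10 N; 0.14 rad is 21 N.
- middle_knob (a point): Centre of the middle lever's green ball, 32 mm across, on a 12 mm stem, 100 mm from the pivot (axis along the bank's y, 70 mm above the bench at the bank's x = 0): about 160 mm above the bench at either end of the throw, 170 mm when upright. Free space round it above the box; the next ball is 80 mm away.
- right (a joint): Right lever (red ball), hub angle in rad: 0 = off, leaning 0.45 rad to the bank's -x (starts within 0.05 of it); 0.90 = fully over against its stop, leaning 0.45 rad to +x. Stays where it is left. Free, it takes 2 to 5 N at the ball all the way; blocked by the interlock, it has up to 0.15 rad of play, then stops. Past about 0.8 it frees the next one.
- right_flex (a joint): Bend of the right lever's handle against its overload spring, rad: 0 unloaded, positive when the ball is pushed to the bank's +x. The ball stands at hub angle plus bend. About 15 N m/rad about the pivot: 0.067 rad (6.7 mm at the ball) per 10 N; 0.14 rad is 21 N.
- right_knob (a point): Centre of the right lever's red ball, 32 mm across, on a 12 mm stem, 100 mm from the pivot (axis along the bank's y, 70 mm above the bench at the bank's x = 0): about 160 mm above the bench at either end of the throw, 170 mm when upright. Free space round it above the box; the next ball is 80 mm away.
- tape: Roll of tape lying flat, 100 mm across, 22 mm high, beside the bank; bystander. Origin at its underside.
- caliper: Steel caliper lying flat, 170 mm long, 8 mm high, beside the bank; bystander. Origin at its underside.
- wrench: Small steel wrench, 130 mm long, lying on the bank's top along its far (+x) edge; bystander. Origin at its underside.
- spool: Copper wire spool standing on end, 90 mm across, 50 mm high; bystander. Origin at its underside.
- pliers: Pliers with blue handles, about 155 mm long, lying; bystander. Origin at its underside.
- screwdriver: Screwdriver, lying; bystander. Origin at its underside.
- oil: Amber oil bottle, 56 mm across, 130 mm high, upright; bystander. Origin at its underside.

How it is judged:
By the outcome, as a careful person would: the job done as asked, in the order asked, and still so for the second after the job is handed in, with the robot touching nothing.
It also fails if it takes over 72 s, if anything falls off the work surface, if the arm or the gripper's body presses on something with over 40 N, if the wrist force passes 120 N, or if a joint passes its speed limit or range.

### The arm

A 6-joint arm with a two-finger parallel gripper is mounted at the origin on the work surface. World frame = base frame: x ahead of the robot, y to its left, z up, the work surface at z = 0. Lengths are in m, angles in rad, forces in N, time in s.
With the tool pointing down it reaches from about 0.275 to 1 m from the base axis. Payload 8.4 kg.
Tool frame: the origin (TCP) lies on the centre line of the jaws, within the pads' length; the fingertips stand 17 mm ahead of it and the grasp point (between the pads) lies 2 mm behind it (bot.tcp_to_tips is the y of the fingertips in the tool frame, in m); y points along the fingers, z is the direction in which the jaws open and shut, and the axes are right-handed (so a half turn about y gives the same grasp; the last joint's range is limited). The gripper opens to 85 mm and grips with 20 to 120 N. Pads are 22 mm wide; open, the fingers measure 114 mm over their backs; the gripper's body (76 mm by 85 mm) begins 54 mm behind the grasp point. The pads swing forward as they close: fully open they stand 13 mm farther back than shut.
Start: joints at [1.174, 0.353, 1.633, -0, 1.155, -0.002], TCP at [0.24, 0.577, 0.248] pointing down, gripper open.
Joint ranges: [-2.63, 2.63], [-0.92, 2.1], [0.06, 2.66], [-1.3, 4.44], [0, 2.69], [-3.02, 3.02]. Speed limits (rad/s): [2.22, 2.22, 2.79, 3.14, 3.14, 3.14].

### API

Orientations are given as a unit quaternion [x, y, z, w].
In Python, from workcell import bot, hand, kinematics, get_obs, vision, hand_in gives the robot as it stands. The module is installed in compiled form; this text tells all that it offers. Calls block until the motion is done:
- bot.reach(position, orientation): joint-space move of the TCP to a pose.
- bot.servo_line(position, ori=None, velocity=0.15): straight line of the TCP; ori=None keeps the orientation; velocity is the mean speed in m/s.
- bot.goto_joints(angles): joint-space move.
- hand.move_gripper(opening, strength=None): finger opening in m; strength is the grip in N (None keeps the last); returns when the fingers have stopped.
- bot.dwell(seconds).
- kinematics.solve_ik(position, orientation): joint angles nearest the present ones, or None.
- get_obs(): the state.
- vision.read_camera(name): name is "scene" or "top" or "wrist"; returns a dict with "frame" (384x512x3 uint8, red, green, blue), "intrinsics" (3x3 intrinsics, pixels), "dist" ([k1, k2, p1, p2, k3] as OpenCV has them; the pictures are not rectified), "view" (4x4, takes a point from world to camera coordinates). Camera axes: x right, y down, z forward; pixel columns grow to the right and rows downward; lengths in m; the calibration is good to about 2 mm. A picture is of the moment at which its call begins. There is no depth.
A pose or a line that the arm cannot do raises bot.IKError and nothing moves.
- hand_in(): hands the job in, once; it reports no verdict.
The state is a dict: "time_s": time; "joint_pos": joint angles; "joint_vel": joint speeds; "joint_efforts": joint torques, N m; "position": TCP position; "orientation": TCP orientation; "wrist_force": force on the tool from outside, world axes, zero at the start; "ft_torque": the same for the moment, N m; "gripper_width": finger opening in m.
Only numpy, scipy, OpenCV 4.12 (cv2) and the standard library are available. Lean on these libraries where they do the work, as an engineer would, in place of code of your own. Each camera call takes 0.05 s, during which the arm holds its last target.

## Working session

There is one attempt and no reset: what is moved stays moved. The work goes in short steps, each a Python script; the robot and the scene stay as the last script left them, time stands still between calls to the robot, and variables do not carry over. Pictures are saved under pics/ and viewed, and the job is handed in when it is done.

```bash
mkdir -p pics; python3 - <<'E'
from workcell import bot,vision,get_obs
import cv2,numpy as np
for n in ["scene","top","wrist"]:
    c=vision.read_camera(n); cv2.imwrite(f"pics/a_{n}.png",c["frame"][:,:,::-1])
    np.savez(f"a_{n}.npz",**c); print(n,c["dist"],np.linalg.inv(c["view"])[:3,3])
o=get_obs();print(o)
E
```

```text
scene [-0.15928461  0.          0.          0.          0.        ] [ 1.18348292 -0.82597064  1.14690795]
top [-0.05845846  0.          0.          0.          0.        ] [ 0.45957651 -0.00168367  1.38179416]
wrist [-0.08053118  0.          0.          0.          0.        ] [0.16946272 0.60640971 0.37342618]
{'time_s': 0.15, 'joint_pos': array([ 1.17358714e+00,  3.53532950e-01,  1.63395622e+00, -1.09971780e-05,
        1.15522322e+00, -2.38664892e-03]), 'joint_vel': array([-0.00067781, -0.00276655, -0.0023844 , -0.00141996,  0.00020148,
        0.00012184]), 'joint_efforts': array([ 7.29379531e-05, -6.05638003e+01, -3.42338669e+01, -9.96837275e-05,
        6.22208230e-03, -1.18885254e-05]), 'position': array([0.240262  , 0.57659313, 0.24770975]), 'orientation': array([ 0.69376198, -0.13875947,  0.13860929, -0.69298455]), 'wrist_force': array([ 0.55049799,  0.06652787, -0.18245022]), 'ft_torque': array([ 0.06086546,  0.02795388, -0.00062175]), 'gripper_width': 0.08515341023492164}
```

View pics/a_scene.png

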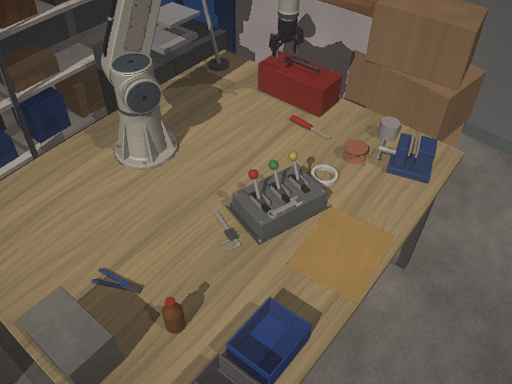

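View pics/a_top.png

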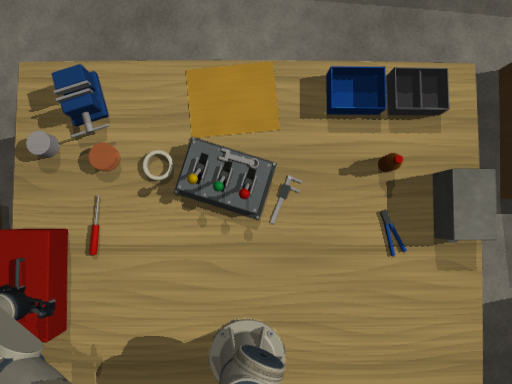

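The scene view shows the knobs at about red (253,174), green (273,164) and yellow (293,156). In the top view they are at yellow (193,178), green (219,186) and red (245,194). All three levers lean towards the robot. Next I'll triangulate the knobs.

```bash
cat >h.py <<'E'
import numpy as np,cv2
from scipy.spatial.transform import Rotation as R
def blobs(c,scale_roi):
    hsv=cv2.cvtColor(c["frame"],cv2.COLOR_RGB2HSV); out={}
    x0,y0,x1,y1=scale_roi
    for n,rs in dict(left=[(20,32)],middle=[(45,85)],right=[(0,6),(174,180)]).items():
        m=np.zeros(hsv.shape[:2],np.uint8)
        for a,b in rs: m|=cv2.inRange(hsv,(a,170,60),(b,255,255))
        mm=np.zeros_like(m); mm[y0:y1,x0:x1]=m[y0:y1,x0:x1]
        k,l,s,ce=cv2.connectedComponentsWithStats(mm)
        if k<2: continue
        i=1+np.argmax(s[1:,4]); out[n]=(ce[i],s[i])
    return out
def ray(c,p):
    u=cv2.undistortPoints(np.array([[p]],float),c["intrinsics"],c["dist"])[0,0]
    T=np.linalg.inv(c["view"]); d=T[:3,:3]@np.array([u[0],u[1],1]); return T[:3,3],d/np.linalg.norm(d)
def plane(c,p,z):
    o,d=ray(c,p); return o+d*(z-o[2])/d[2]
def tri(r1,r2):
    (a,d),(b,e)=r1,r2
    s=np.linalg.lstsq(np.c_[d,-e],b-a,rcond=None)[0]
    p,q=a+d*s[0],b+e*s[1]; return (p+q)/2,np.linalg.norm(p-q)
E
python3 - <<'E'
from h import *
cs={n:dict(np.load(f"a_{n}.npz")) for n in("scene","top")}
bs=blobs(cs["scene"],(235,140,310,190)); bt=blobs(cs["top"],(175,160,265,212))
P={}
for n in("left","middle","right"):
    print(n,bs[n],bt[n]); p,g=tri(ray(cs["scene"],bs[n][0]),ray(cs["top"],bt[n][0]))
    print("  tri",p.round(4),"gap",g.round(4),"top@.160",plane(cs["top"],bt[n][0],.16).round(4))
    P[n]=plane(cs["top"],bt[n][0],.16)
d=P["left"]-P["right"];print(np.hypot(*d[:2]),np.arctan2(-d[0],d[1]))
E
python3 -c "
import cv2
a=cv2.imread('pics/a_top.png')[130:225,165:285];cv2.imwrite('pics/a_crop.png',cv2.resize(a,None,fx=6,fy=6,interpolation=2))"
```

```text
Traceback (most recent call last):
KeyError: 'left'
```

View pics/a_crop.png

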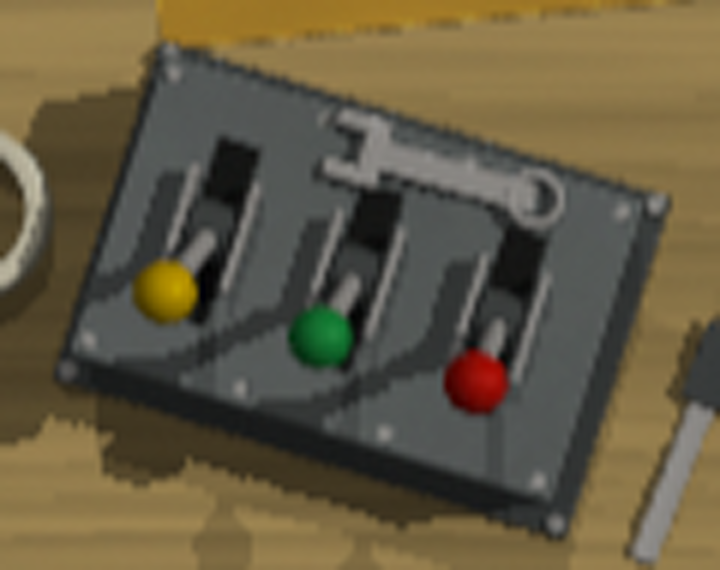

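The crop clearly shows yellow, green and red balls leaning back in their slots, with the wrench along the far edge. The mask thresholds are too tight, so I'll loosen them.

```bash
sed -i 's/left=\[(20,32)\]/left=[(20,28)]/; s/(a,170,60)/(a,150 if n!="left" else 195,40)/' h.py
cat > loc.py <<'E'
from h import *
import sys
cs={n:dict(np.load(f"a_{n}.npz")) for n in("scene","top")}
for n,px in (("scene",(293,156)),("top",(193,178))): print(cv2.cvtColor(cs[n]["frame"],cv2.COLOR_RGB2HSV)[px[1]-1:px[1]+2,px[0]-1:px[0]+2].reshape(-1,3).tolist())
bs=blobs(cs["scene"],(235,140,310,190)); bt=blobs(cs["top"],(175,160,265,212))
P={}
for n in("left","middle","right"):
    print(n,bs[n],bt[n]); p,g=tri(ray(cs["scene"],bs[n][0]),ray(cs["top"],bt[n][0]))
    print("  tri",p.round(4),"gap",g.round(4),"top@.160",plane(cs["top"],bt[n][0],.16).round(4))
    P[n]=plane(cs["top"],bt[n][0],.16)
d=P["left"]-P["right"];print(np.hypot(*d[:2]),np.arctan2(-d[0],d[1]))
E
python3 loc.py
```

```text
[[22, 144, 193], [21, 148, 189], [21, 150, 179], [22, 146, 187], [22, 147, 186], [21, 146, 176], [22, 148, 177], [22, 149, 171], [22, 150, 163]]
[[24, 255, 172], [24, 255, 181], [25, 255, 189], [24, 255, 168], [24, 255, 179], [25, 255, 191], [24, 255, 158], [24, 255, 168], [24, 255, 176]]Traceback (most recent call last):
  File "loc.py", line 8, in <module>
    print(n,bs[n],bt[n]); p,g=tri(ray(cs["scene"],bs[n][0]),ray(cs["top"],bt[n][0]))
            ~~^^^
KeyError: 'left'
```

```bash
sed -i 's/else 195,40)/else 140,60)/' h.py; python3 loc.py
```

```text
[[22, 144, 193], [21, 148, 189], [21, 150, 179], [22, 146, 187], [22, 147, 186], [21, 146, 176], [22, 148, 177], [22, 149, 171], [22, 150, 163]]
[[24, 255, 172], [24, 255, 181], [25, 255, 189], [24, 255, 168], [24, 255, 179], [25, 255, 191], [24, 255, 158], [24, 255, 168], [24, 255, 176]]
left (array([292.48148148, 155.38888889]), array([289, 152,   8,   8,  54], dtype=int32)) (array([192.19148936, 178.04255319]), array([187, 173,  11,  11,  94], dtype=int32))
  tri [0.574  0.1626 0.1593] gap 0.002 top@.160 [0.5747 0.1631 0.16  ]Traceback (most recent call last):
  File "loc.py", line 8, in <module>
    print(n,bs[n],bt[n]); p,g=tri(ray(cs["scene"],bs[n][0]),ray(cs["top"],bt[n][0]))
            ~~^^^
KeyError: 'middle'
```

```bash
sed -i 's/middle=\[(45,85)\]/middle=[(45,95)]/;s/(a,150 if n/(a,{"middle":90}.get(n,130) if n/' h.py; python3 loc.py|tail -n +3
```

```text
left (array([292.48148148, 155.38888889]), array([289, 152,   8,   8,  54], dtype=int32)) (array([192.19148936, 178.04255319]), array([187, 173,  11,  11,  94], dtype=int32))
  tri [0.574  0.1626 0.1593] gap 0.002 top@.160 [0.5747 0.1631 0.16  ]
middle (array([273. , 164.5]), array([269, 161,   9,   8,  60], dtype=int32)) (array([218.58333333, 185.375     ]), array([214, 181,  10,  10,  72], dtype=int32))
  tri [0.5523 0.0839 0.1606] gap 0.0018 top@.160 [0.553  0.0846 0.16  ]
right (array([252.97058824, 173.94117647]), array([249, 170,   9,   9,  68], dtype=int32)) (array([243.92307692, 193.13186813]), array([239, 188,  11,  11,  91], dtype=int32))
  tri [0.5296 0.0089 0.1595] gap 0.0015 top@.160 [0.5301 0.0093 0.16  ]
0.16012980870492907 -0.2819929387493016
```

The measurements agree: spacing is 160.1 mm against 160, and heights are 159–161 mm. Next I'll check yaw from the box edge, then set up the pusher and approach the left lever.

```bash
cat > push.py <<'E'
from h import *
from workcell import bot,hand,get_obs,vision
K=dict(left=np.array([.5743,.1629]),middle=np.array([.5526,.0842]),right=np.array([.5299,.0091]))
PSI=-0.285
bx=np.array([np.cos(PSI),np.sin(PSI)]); by=np.array([-bx[1],bx[0]])
Z=0.169
def ori(sg=1):
    y=np.array([0,0,-1.]); z=sg*np.array([by[0],by[1],0]); x=np.cross(y,z)
    return R.from_matrix(np.c_[x,y,z]).as_quat()
def pos(n,s,z=Z):   # s=0: pad edge expected at ball
    return np.r_[K[n]+bx*(s-0.027),z]
def F(): 
    return np.r_[bx,0]@get_obs()["wrist_force"]
def push(n,limit=8.):
    bot.servo_line(pos(n,-.015),velocity=.12); bot.dwell(.2); f0=F()
    print(n,"f0",round(f0,2)); log=[];s=-.002; v=.05
    phase="probe"
    while True:
        bot.servo_line(pos(n,s),velocity=v); bot.dwell(.1)
        f=-(F()-f0); log.append((round(s*1e3),round(f,1)))
        if f>limit: break
        if s>=.108: break
        if phase=="probe" and s>=.028: phase="end"; s=.074; v=.08
        else: s+=.003; v=.04
    print(log,"t",get_obs()["time_s"]); ok=s>.074
    bot.servo_line(pos(n,s-.02),velocity=.1)
    if not ok: bot.servo_line(pos(n,-.02),velocity=.12)
    else: bot.servo_line(pos(n,-.02),velocity=.2)
    return ok
E
python3 - <<'E'
from push import *
c=dict(np.load("a_top.npz"))
f=lambda u,v,z:plane(c,(165+u/6,130+v/6),z)
for a,b in (((165,50),(655,205)),((65,370),(555,525))):
  for z in(0.0,.07):
    d=f(*a,z)-f(*b,z); print(z,np.linalg.norm(d),np.arctan2(-d[0],d[1]))
from workcell import kinematics
for sg in(1,-1): print(sg,[kinematics.solve_ik(pos(n,s,z),ori(sg)) for n,s,z in(("left",-.02,.25),("left",.1,Z),("right",.1,Z))])
E
```

```text
0.0 0.28941490449074125 -0.30642632010490406
0.07 0.2747534998007144 -0.3064263201049039
0.0 0.2871829370465894 -0.3036211471227078
0.07 0.2726346010943709 -0.3036211471227078
1 [array([ 3.18577613e-01,  2.47207381e-01,  1.77704779e+00, -4.44089210e-16,
        1.11733748e+00, -9.67218714e-01]), array([ 2.15190882e-01,  4.83991234e-01,  1.62132622e+00, -4.44089210e-16,
        1.03627520e+00, -1.07060544e+00]), array([-2.15396764e-02,  3.99632357e-01,  1.75856699e+00, -4.44089210e-16,
        9.83393310e-01, -1.30733600e+00])]
-1 [array([ 3.18577613e-01,  2.47207381e-01,  1.77704779e+00, -4.44089210e-16,
        1.11733748e+00,  2.17437394e+00]), array([ 2.15190882e-01,  4.83991234e-01,  1.62132622e+00, -4.44089210e-16,
        1.03627520e+00,  2.07098721e+00]), array([-2.15396764e-02,  3.99632357e-01,  1.75856699e+00, -4.44089210e-16,
        9.83393310e-01,  1.83425665e+00])]
```

Box edges give a yaw of −0.30, so I'll use that. Now I'll probe left.

```bash
sed -i 's/PSI=-0.285/PSI=-0.302/' push.py; python3 - <<'E'
from push import *
bot.reach(pos("left",-.03,.27),ori()); hand.move_gripper(0.0,20)
print(get_obs()["time_s"],get_obs()["gripper_width"])
bot.servo_line(pos("left",-.03),velocity=.15)
print(push("left"),get_obs()["time_s"])
E
```

```text
2.6833 -0.00013711641628093106
left f0 -0.06
[(-2, np.float64(0.4)), (1, np.float64(0.5)), (4, np.float64(2.5)), (7, np.float64(2.2)), (10, np.float64(1.6)), (13, np.float64(1.0)), (16, np.float64(4.7)), (19, np.float64(7.8)), (22, np.float64(10.9))] t 7.2917
False 7.975
```

Left is blocked: it stopped after about 11 mm of play, with a peak of 10.9 N. On to the middle.

```bash
python3 - <<'E'
from push import *
bot.servo_line(pos("middle",-.02),velocity=.15)
ok=push("middle");print(ok,get_obs()["time_s"])
if not ok:
    bot.servo_line(pos("right",-.02),velocity=.15)
    print(push("right"),get_obs()["time_s"])
E
```

```text
middle f0 0.36
[(-2, np.float64(0.3)), (1, np.float64(2.8)), (4, np.float64(3.9)), (7, np.float64(3.8)), (10, np.float64(3.5)), (13, np.float64(5.9)), (16, np.float64(8.0))] t 11.725
False 12.3583
right f0 -0.22
[(-2, np.float64(-0.2)), (1, np.float64(1.0)), (4, np.float64(1.9)), (7, np.float64(3.0)), (10, np.float64(2.4)), (13, np.float64(2.6)), (16, np.float64(2.3)), (19, np.float64(2.3)), (22, np.float64(2.4)), (25, np.float64(2.3)), (28, np.float64(2.4)), (31, np.float64(2.3)), (74, np.float64(0.1)), (77, np.float64(1.2)), (80, np.float64(2.3)), (83, np.float64(2.8)), (86, np.float64(3.9)), (89, np.float64(7.8)), (92, np.float64(11.1))] t 20.7333
True 21.6917
```

Right is home: it met a hard stop at about 86 mm. Now middle again, then left.

```bash
python3 - <<'E'
from push import *
todo=["middle","left"]
for i in range(3):
    n=todo[0]
    bot.servo_line(pos(n,-.02),velocity=.15)
    ok=push(n,9.);print(ok,get_obs()["time_s"])
    todo=todo[1:]+([] if ok else [n])
    if not todo: break
print(todo)
E
```

```text
middle f0 -0.46
[(-2, np.float64(-0.7)), (1, np.float64(-0.6)), (4, np.float64(-1.3)), (7, np.float64(-0.4)), (10, np.float64(-0.1)), (13, np.float64(3.9)), (16, np.float64(7.3)), (19, np.float64(10.0))] t 25.775
False 26.4333
left f0 -0.39
[(-2, np.float64(-0.5)), (1, np.float64(-0.9)), (4, np.float64(-0.2)), (7, np.float64(-0.4)), (10, np.float64(-0.4)), (13, np.float64(0.6)), (16, np.float64(2.2)), (19, np.float64(2.3)), (22, np.float64(2.7)), (25, np.float64(1.8)), (28, np.float64(1.7)), (31, np.float64(1.8)), (74, np.float64(0.4)), (77, np.float64(2.3)), (80, np.float64(2.1)), (83, np.float64(1.8)), (86, np.float64(1.3)), (89, np.float64(3.5)), (92, np.float64(7.2)), (95, np.float64(10.3))] t 35.175
True 36.15
middle f0 1.01
[(-2, np.float64(1.0)), (1, np.float64(2.5)), (4, np.float64(1.6)), (7, np.float64(0.7)), (10, np.float64(0.7)), (13, np.float64(3.9)), (16, np.float64(4.0)), (19, np.float64(3.6)), (22, np.float64(3.1)), (25, np.float64(3.9)), (28, np.float64(3.0)), (31, np.float64(3.8)), (74, np.float64(1.1)), (77, np.float64(2.8)), (80, np.float64(4.0)), (83, np.float64(3.4)), (86, np.float64(4.4)), (89, np.float64(8.1)), (92, np.float64(10.7))] t 44.5417
True 45.5
[]
```

All three were thrown in the order right, left, middle. Now I'll clear the arm and check in the cameras.

```bash
python3 - <<'E'
from push import *
bot.servo_line(pos("middle",-.06),velocity=.15)
bot.servo_line(pos("middle",-.10,.27),velocity=.2)
bot.reach([.24,.45,.30],ori())
ims=[]
cs={}
for n in("scene","top"):
    c=vision.read_camera(n);cs[n]=c;np.savez(f"b_{n}.npz",**c)
    f=c["frame"]; ims.append(f[130:225,165:285] if n=="top" else f[130:245,205:350])
cv2.imwrite("pics/b.png",np.hstack([cv2.resize(i,(390,312),interpolation=2) for i in ims])[:,:,::-1])
cv2.imwrite("pics/b_top.png",cs["top"]["frame"][:,:,::-1])
bs=blobs(cs["scene"],(235,130,330,195)); bt=blobs(cs["top"],(175,135,265,190))
ca={n:dict(np.load(f"a_{n}.npz")) for n in("top",)}
for n in K:
    if n in bs and n in bt:
        p,g=tri(ray(cs["scene"],bs[n][0]),ray(cs["top"],bt[n][0])); d=p[:2]-K[n]
        print(n,p.round(4),g.round(4),"moved bx,by",(d@bx).round(4),(d@by).round(4),bs[n][1][4],bt[n][1][4])
    else: print(n,n in bs,n in bt)
print(get_obs()["time_s"],get_obs()["wrist_force"])
E
```

```text
left [0.6565 0.137  0.1583] 0.0015 moved bx,by 0.0862 -0.0002 62 87
middle [0.634  0.059  0.1602] 0.0015 moved bx,by 0.0852 0.0002 65 69
right [ 0.6094 -0.0163  0.1587] 0.0011 moved bx,by 0.0834 -0.0006 76 83
48.125 [ 0.14465128  0.09050221 -0.71861298]
```

View pics/b.png

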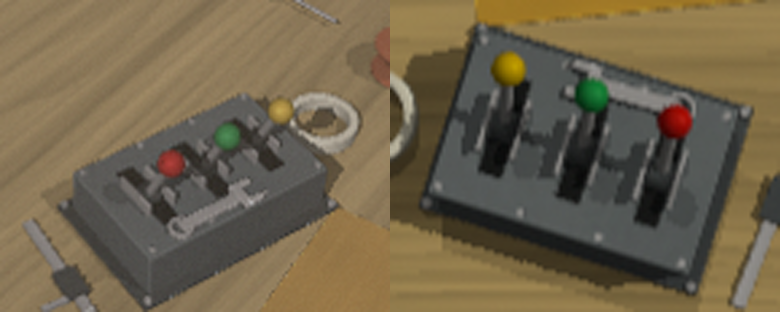

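View pics/b_top.png

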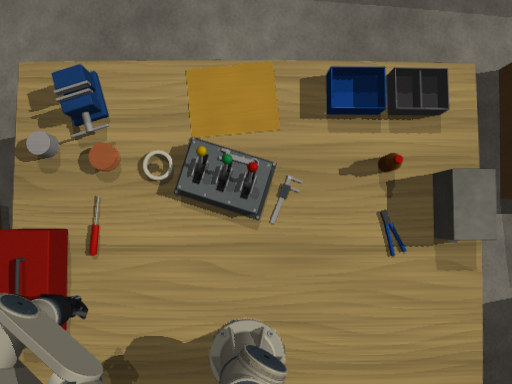

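The top crop shows all three balls leaning away from the robot: yellow (508,68), green (592,95), red (675,120). The wrench, tape and caliper haven't moved. The ball positions along the bank's x agree within 2 mm, and the arm is clear, so I'm handing in.

```bash
python3 -c "
from workcell import hand_in,get_obs
print(hand_in(),get_obs()['time_s'])"
```

```text
the job is handed in; nothing more can be done
the job is handed in; nothing more can be done
```

All three levers are pushed over to their stops and released, and the job is handed in at about 48 s of the 72 s allowed. The order turned out to be right, left, middle; each was pushed with closed fingers in 3 mm steps, with one faster stroke mid-throw once it ran free.

- **Forces:** Blocked probes were stopped at 8–11 N. Each lever gave a clear stop at the end of its throw, pushed to 10–11 N. These are readings taken after each step; force within a step, including the faster stroke, was not recorded, and readings were off by about 1 N.
- **Camera check:** The balls moved 86 mm (left), 85 mm (middle) and 83 mm (right), against about 87 mm nominal with up to 5 mm start tolerance. All three ended in line within 2 mm, at 158–160 mm height.
- **Surroundings:** In the final pictures the bystanders were where they started, and the arm was clear of everything.
- **Disagreement:** The only one was in the bank's yaw: −0.28 rad from the starting ball positions, −0.305 rad from the box edges. I used −0.302; the balls then tracked sideways within 1 mm.

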